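# Uncover the empty well of a sliding-till desk tray and stow the rubber stamp

### The job

Put the rubber stamp that stands right of the desk tray, near the front edge of the desk, away in the tray's one empty deep well: the corner diagonally across from the open well with the sticky notes, now covered by a till. The tills are held down by a lip, so slide them on their runners, one at a time into whichever place is free, until that corner is uncovered and every till is fully home in a place. Then stand the stamp upright on the floor of that well and let go, leaving the near ink pad, the mug and the stapler where they are.

Things in the scene. Friction and masses are not known exactly. Their poses are not given: they have to be found in the camera images.
- tray: Fixed square wooden desk tray, 204 x 204 x 51 mm, any way round; origin: centre of its underside, x, y along its sides, z up. Inside 184 mm square, 2 x 2 wells (each 80 x 80 mm, 20 mm deep, pitch 92 mm) parted by a cross of runners, tops 25 mm above the desk. Three tills slide on them along x or y, one place is free. A lip 47 to 51 mm up reaches 6 mm over the tills' outer rims and holds them down.
- well_notes (a point): Centre of the floor of the well open at the start, with a sticky-note pad (76 x 76 x 18 mm, fixed); at (-46, -46) mm in the tray's frame, 5 mm above the desk. A till fully home over any well has its origin 20 mm straight above that well's point (within its play of about 2 mm).
- well_stamp (a point): Centre of the floor of the empty well meant for the stamp, diagonally across from well_notes; at (+46, +46) mm in the tray's frame, 5 mm above the desk. Covered by a till at the start.
- well_cards (a point): Centre of the floor of the well with a pack of cards (15 mm thick), at (+46, -46) mm in the tray's frame, beside well_notes and well_stamp. Covered by a till at the start.
- well_labels (a point): Centre of the floor of the well with a pack of labels (12 mm thick), at (-46, +46) mm in the tray's frame, beside well_notes and well_stamp. Covered by a till at the start.
- till_clips: Shallow wooden till with paper clips, 90 x 90 mm, rim 20 mm high; origin: centre of its underside, x, y along its sides. At its centre a finger grip, 42 mm long along the till's x, 10 mm thick along its y, top 46 mm above its underside (71 mm above the desk); contents reach 16 mm at most. About 0.16 kg, slides with 1 to 2 N. Which till starts in which of the three covered places varies.
- till_staples: The same till, with strips of staples and drawing pins.
- till_eraser: The same till, with an eraser and tubes of leads.
- stamp: Rubber stamp standing on the desk right of the tray (not the one far back by the computer): a wooden block 24 (x) x 58 (y) x 15 mm, a neck, and a round knob, 22 mm in diameter from 30 to 59 mm above its underside, on its centre line. Origin at the centre of its underside, z up through the knob. 0.05 kg.
- ink_pad: Closed green ink pad tin, 64 x 102 x 14 mm, lying on the desk behind the stamp, towards the keyboard. Origin at the centre of its underside. To be left alone.
- mug: White mug, 92 x 127 x 95 mm with its handle. Origin at the centre of its underside. To be left alone.
- stapler: Stapler, 148 x 37 x 40 mm. Origin at the centre of its underside. To be left alone.

How it is judged (in metres and radians):
On the way:
1. the till has been slid off the empty well: no till covers it any more (horizontal distance between each of till_clips, till_staples, till_eraser and well_stamp above 0.085 m), for 0.2 s.
At the end, for the whole second after the job is handed in: The stamp stands released and upright (0.15 rad) on the floor of the empty well (underside within 6 mm of it, centre within 30 mm of the well's centre along each side), at rest; each till is home over one of the three other wells (within 8 mm of the place's centre) (x of stamp in the frame of well_stamp between -0.03 and 0.03 m and y of stamp in the frame of well_stamp between -0.03 and 0.03 m and z of stamp in the frame of well_stamp below 0.006 m and angle between stamp's own z axis and vertical below 0.15 rad and linear speed of stamp below 0.02 m/s and (horizontal distance between till_clips and well_notes below 0.008 m or horizontal distance between till_clips and well_cards below 0.008 m or horizontal distance between till_clips and well_labels below 0.008 m) and (horizontal distance between till_staples and well_notes below 0.008 m or horizontal distance between till_staples and well_cards below 0.008 m or horizontal distance between till_staples and well_labels below 0.008 m) and (horizontal distance between till_eraser and well_notes below 0.008 m or horizontal distance between till_eraser and well_cards below 0.008 m or horizontal distance between till_eraser and well_labels below 0.008 m)); the robot touches nothing.
It fails at once if a till is lifted off its runners (more than 12 mm) or tipped (more than 0.25 rad) (z of any of till_clips, till_staples, till_eraser in the frame of tray above 0.037 m or angle between any of till_clips, till_staples, till_eraser's own z axis and vertical above 0.25 rad).
It fails at once if the ink pad is moved by more than 30 mm (distance of ink_pad from where it was at the start of the episode above 0.03 m).
It fails at once if the mug is moved by more than 30 mm (distance of mug from where it was at the start of the episode above 0.03 m).
It fails at once if the stapler is moved by more than 30 mm (distance of stapler from where it was at the start of the episode above 0.03 m).
It also fails if it takes over 58 s, if anything falls off the work surface, if the arm or the gripper's body presses on something with over 40 N, if the wrist force passes 120 N, or if a joint passes its speed limit or range.

### The arm

A 7-joint arm with a two-finger parallel gripper is mounted at the origin on a cart in front of the work surface, level with it; the furniture and walls round the work are solid. World frame = base frame: x ahead of the robot, y to its left, z up, the work surface at z = 0. Lengths are in m, angles in degrees, forces in N, time in s.
With the tool pointing down it reaches from about 0.425 to 0.825 m from the base axis. Payload 3.6 kg.
Tool frame: the origin (TCP) lies midway between the tips of the shut fingers; the grasp point (between the pads) lies 19 mm behind it; z points along the fingers, y is the direction in which the jaws open and shut (so a half turn about z gives the same grasp; the last joint's range is limited). The gripper opens to 93 mm and grips with 3 to 60 N. Pads are 15 mm wide; open, the fingers measure 128 mm over their backs; the gripper's body (75 mm by 188 mm) begins 65 mm behind the grasp point.
Start: joints at [62.252, 35.231, -0.722, 81.555, 0.464, 63.22, -2.315], TCP at [0.287, -0.583, 0.198] pointing down, gripper open.
Joint ranges: [-178.69, 178.69], [-17.37, 117.87], [-77.05, 75.6], [15.02, 138.74], [-78.02, 258.01], [0.78, 113.62], [-162.83, 162.83]. Speed limits (degrees/s): [159.86, 159.86, 180, 180, 180, 180, 180].

### API

Orientations are given as [roll, pitch, yaw] about the fixed x, y, z axes, in that order (R = Rz(yaw) Ry(pitch) Rx(roll)).
In Python, from bench import robot, effector, optics gives the robot as it stands. Calls block until the motion is done:
- robot.reach(position, orientation): joint-space move of the TCP to a pose.
- robot.move_l(position, v=0.15, orientation=None, until_force=None): straight line of the TCP; orientation=None keeps the orientation; v is the mean speed in m/s. With until_force (N) it stops when the force on the tool has changed by that much, and returns True; else False.
- robot.movej(angles): joint-space move.
- effector.gripper_open() and effector.close(): open the fingers fully, or close them until they stop; the grip force is fixed at half the most.
- robot.pause(seconds).
- robot.inverse_kinematics(position, orientation): joint angles nearest the present ones, or None.
- optics.camera(name): name is "scene" or "top"; returns a dict with "img" (400x640x3 uint8, blue, green, red), "camera_matrix" (3x3 intrinsics, pixels), "k1" (the pictures are not rectified: a ray, as slopes to the right and down, at radius r is drawn at 1 + k1 r^2 times it, then the intrinsics apply), "R" (3x3) and "t" (3): a world point X has camera coordinates R X + t. Camera axes: x right, y down, z forward; pixel columns grow to the right and rows downward; lengths in m; the calibration is good to about 2 mm. A picture is of the moment at which its call begins. There is no depth.
A pose or a line that the arm cannot do raises robot.IKError and nothing moves.
- robot.close_job(): hands the job in, once; it reports no verdict.
Readings, each from a call of its own:
- robot.current_time(): time.
- robot.current_joints(): joint angles.
- robot.current_dq(): joint speeds.
- robot.current_joint_efforts(): joint torques, N m.
- robot.current_ee_pos(): TCP position.
- robot.current_tool_rot(): TCP orientation.
- robot.current_force(): force on the tool from outside, world axes, zero at the start.
- robot.current_torque(): the same for the moment, N m.
- robot.current_finger_gap(): finger opening in m.
Only numpy, scipy, OpenCV 4.12 (cv2) and the standard library are available. Lean on these libraries where they do the work, as an engineer would, in place of code of your own. Each camera call takes 0.05 s, during which the arm holds its last target.

## Working session

There is one attempt and no reset: what is moved stays moved. The work goes in short steps, each a Python script; the robot and the scene stay as the last script left them, time stands still between calls to the robot, and variables do not carry over. Pictures are saved under pics/ and viewed, and the job is handed in when it is done.

```bash
ls; mkdir -p pics; python3 - <<'E'
from bench import robot, effector, optics
import cv2
for n in ("scene","top"):
    c=optics.camera(n); cv2.imwrite(f"pics/{n}0.png",c["img"]); print(n,c["camera_matrix"],c["k1"],c["R"],c["t"])
print(robot.current_time(),robot.current_ee_pos(),robot.current_tool_rot(),robot.current_finger_gap())
E
```

```text
pics
scene [[412.7854271    0.         317.05683176]
 [  0.         412.7854271  194.67874855]
 [  0.           0.           1.        ]] -0.01578603532194315 [[-8.74359357e-01 -4.85278707e-01  5.40736287e-04]
 [-2.82912347e-01  5.08836283e-01 -8.13047502e-01]
 [ 3.94279494e-01 -7.11048672e-01 -5.82197103e-01]] [0.47059157 0.18585348 1.26650409]
top [[424.30102686   0.         319.63305873]
 [  0.         424.30102686 200.45531834]
 [  0.           0.           1.        ]] -0.08710652850237544 [[-0.01944326 -0.9995465  -0.02299461]
 [-0.98080098  0.02353209 -0.19358635]
 [ 0.19403967  0.01878919 -0.98081373]] [0.02786885 0.53111375 1.13245077]
0.1 [ 0.28698345 -0.58237301  0.196609  ] [-1.79868336e+02  1.57445734e-03  2.62375464e+01] 0.09320704623765264
```

View pics/scene0.png

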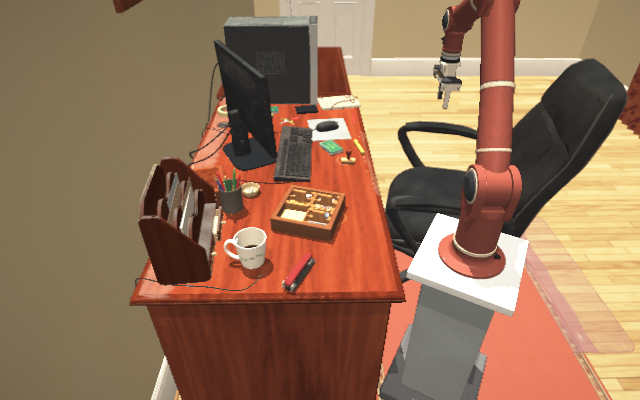

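View pics/top0.png

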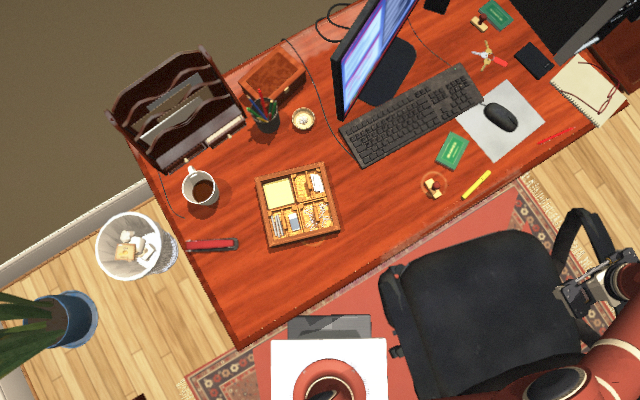

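```bash
cat > h.py <<'E'
import numpy as np, cv2
from bench import robot, effector, optics
def dist(c): return np.array([c["k1"],0,0,0,0],float)
def plane(c,uv,z):
    uv=np.array(uv,float).reshape(-1,1,2)
    n=cv2.undistortPoints(uv,np.array(c["camera_matrix"]),dist(c)).reshape(-1,2)
    R=np.array(c["R"]);t=np.array(c["t"]);o=-R.T@t
    d=np.c_[n,np.ones(len(n))]@R
    s=(z-o[2])/d[:,2]
    return o+d*s[:,None]
def proj(c,X):
    R=np.array(c["R"]);t=np.array(c["t"])
    p,_=cv2.projectPoints(np.array(X,float).reshape(-1,1,3),cv2.Rodrigues(R)[0],t,np.array(c["camera_matrix"]),dist(c))
    return p.reshape(-1,2)
def crop(c,name,x0,y0,x1,y1,s):
    cv2.imwrite(f"pics/{name}.png",cv2.resize(c["img"][y0:y1,x0:x1],None,fx=s,fy=s,interpolation=cv2.INTER_CUBIC))
E
python3 - <<'E'
from h import *
c=optics.camera("top"); crop(c,"t1",245,150,355,255,5.5); crop(c,"t2",410,120,500,210,6)
c=optics.camera("scene"); crop(c,"s1",260,180,360,250,7); crop(c,"s2",300,130,380,180,8)
E
```

```text
(no output)
```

View pics/t1.png

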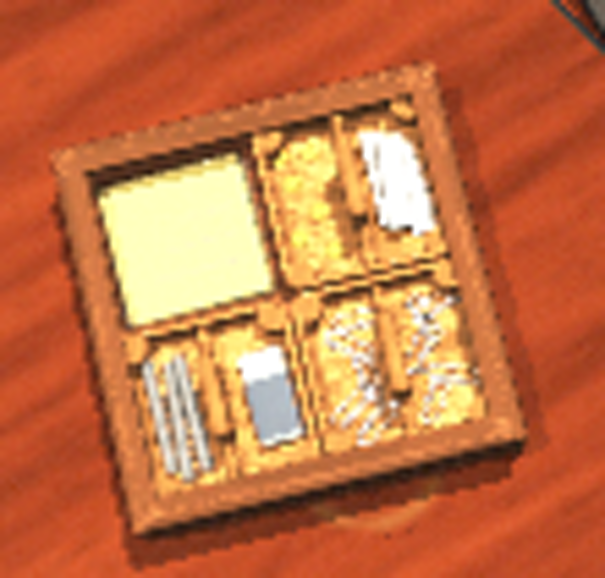

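View pics/t2.png

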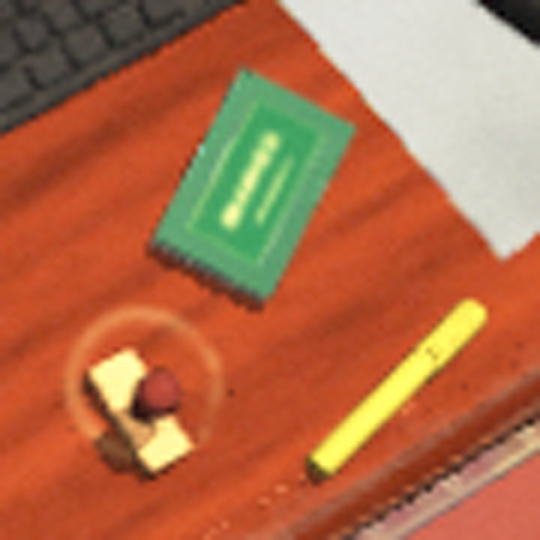

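View pics/s1.png

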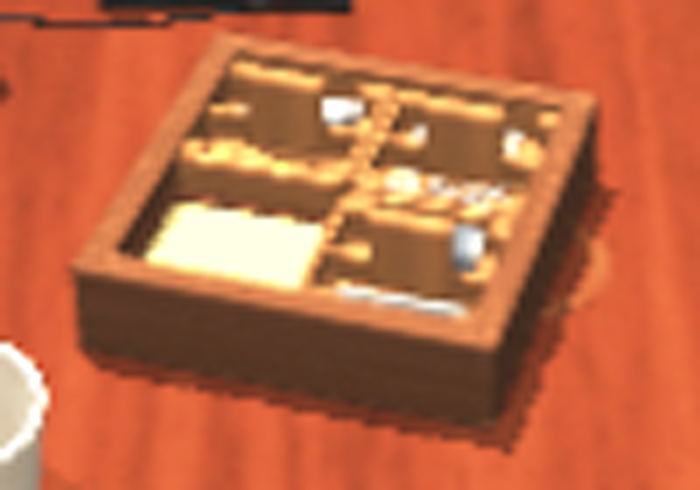

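View pics/s2.png

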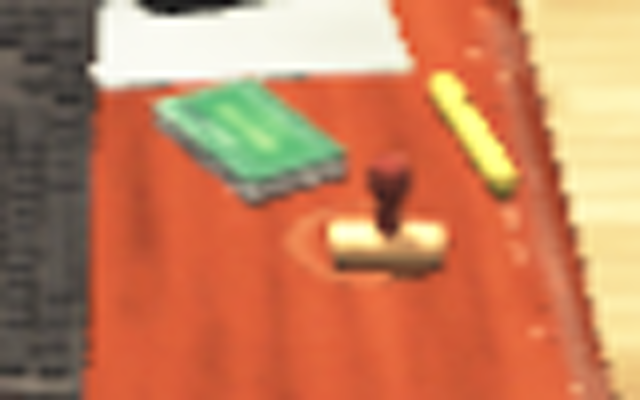

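```bash
python3 - <<'E'
from h import *
T=optics.camera("top");S=optics.camera("scene")
a=np.array([(58,155),(435,65),(522,440),(135,530)])/5.5+[245,150]
b=np.array([(78,270),(225,38),(597,98),(497,348)])/7+[260,180]
for c,q in((T,a),(S,b)):
    P=plane(c,q-0.4,0.051); print(P.round(4),"ctr",P.mean(0).round(4),[np.linalg.norm(P[i]-P[i-1]).round(4) for i in range(4)])
    e=P[0]-P[3]+P[1]-P[2]; f=P[0]-P[1]+P[3]-P[2]
    print("ang of TL-BL dir",np.degrees(np.arctan2(e[1],e[0])),"left dir",np.degrees(np.arctan2(f[1],f[0])))
# knob by red mask
for n,c,(x0,y0,x1,y1) in(("T",T,(425,175,450,205)),("S",S,(335,145,362,170))):
    hsv=cv2.cvtColor(c["img"][y0:y1,x0:x1],cv2.COLOR_BGR2HSV)
    im=c["img"][y0:y1,x0:x1]
    knob=((im[...,2]<170)&(im[...,1]<60)).astype(np.uint8)
    k,l,st,ce=cv2.connectedComponentsWithStats(knob); print(n,st[1:],ce[1:]+[x0,y0])
    wood=((im[...,1]>130)&(im[...,0]>80)).astype(np.uint8)
    k,l,st,ce=cv2.connectedComponentsWithStats(wood); print(n,"wood",st[1:],ce[1:]+[x0,y0])
# manual: stamp block corners top view
q=np.array([(85,378),(130,348),(193,445),(150,474)])/6+[410,120]
P=plane(T,q-0.4,0.015);print(P.round(4),P.mean(0))
print("knob",plane(T,np.array([[158,392]])/6+[410-.4,120-.4],0.047))
print("knobS",plane(S,np.array([[390,172]])/8+[300-.4,130-.4],0.047))
E
```

```text
[[ 0.6019  0.1983  0.051 ]
 [ 0.6449  0.0026  0.051 ]
 [ 0.4487 -0.0368  0.051 ]
 [ 0.4076  0.1577  0.051 ]] ctr [0.5258 0.0805 0.051 ] [np.float64(0.1985), np.float64(0.2004), np.float64(0.2001), np.float64(0.1988)]
ang of TL-BL dir 11.583632034474398 left dir 102.15146168147037
[[ 0.5991  0.1984  0.051 ]
 [ 0.6403  0.004   0.051 ]
 [ 0.4498 -0.0411  0.051 ]
 [ 0.4047  0.1535  0.051 ]] ctr [0.5235 0.0787 0.051 ] [np.float64(0.1995), np.float64(0.1987), np.float64(0.1958), np.float64(0.1998)]
ang of TL-BL dir 13.141858457493708 left dir 102.49838693781031
T [[ 7  9  8  6 20]
 [ 0 10  6  9 12]
 [23 10  1  1  1]
 [ 2 20  9  6 19]
 [12 23  1  1  1]] [[434.45       187.35      ]
 [427.         189.        ]
 [448.         185.        ]
 [430.68421053 197.57894737]
 [437.         198.        ]]
T wood [[  0   3  17  20 125]
 [  0  16   1   2   2]] [[432.584 187.992]
 [425.    191.5  ]]
S [[11  7  5  7 21]
 [17 19  1  1  1]
 [19 18  1  1  1]] [[348.19047619 154.23809524]
 [352.         164.        ]
 [354.         163.        ]]
S wood [[ 0  0  8  8 47]
 [22  0  5  7 21]
 [ 1 12  4  5  9]
 [ 6 12 15  5 62]] [[337.95744681 148.34042553]
 [359.42857143 147.33333333]
 [337.22222222 158.77777778]
 [347.74193548 159.17741935]]
[[ 0.5846 -0.2865  0.015 ]
 [ 0.599  -0.3095  0.015 ]
 [ 0.5502 -0.3366  0.015 ]
 [ 0.5365 -0.3147  0.015 ]] [ 0.56755504 -0.31178704  0.015     ]
knob [[ 0.56944501 -0.31308645  0.047     ]]
knobS [[ 0.57123791 -0.32430755  0.047     ]]
```

```bash
cat >> h.py <<'E'
C=np.array([0.5250,0.0798]); A=12.3
u=np.array([np.cos(np.radians(A)),np.sin(np.radians(A))]); v=np.array([-u[1],u[0]])
def P(a,b,z): return list(C+a*u+b*v)+[z]
O=[180,0,A]
E
python3 - <<'E'
from h import *
for q in [P(-.046,.046,.1),P(.046,.046,.054),P(-.046,-.046,.1),[.568,-.313,.1]]:
    print(robot.inverse_kinematics(q,O), robot.inverse_kinematics(q,[180,0,A+180]))
t=robot.current_time()
robot.reach([.45,-.2,.2],O)
robot.reach(P(-.046,.046,.11),O); print(robot.current_time()-t)
robot.move_l(P(-.046,.046,.056),v=.1,until_force=8); print(robot.current_ee_pos(),robot.current_force(),robot.current_time())
c=optics.camera("top"); crop(c,"t3",245,150,355,255,5.5)
c=optics.camera("scene"); crop(c,"s3",240,150,360,250,6)
E
```

```text
[ -10.86907865   28.68960634   -7.82411819  114.90011325    6.26336703
   36.79978271 -100.46493474] [ 12.41312082  34.48601657 -43.21785319 114.21428238  33.64820721
  44.40646665  51.52314393]
[-14.77158766  38.70919128  -1.44045929 102.78273556   1.44624393
  38.52580492 -94.72724394] [  9.69473596  45.2459451  -42.53383704 101.97805916  39.60823924
  48.85174586  50.5665908 ]
[ -3.59440087  28.9678758   -2.7206617  114.05058144   2.18773117
  37.0289986  -85.421945  ] [ 22.34873422  34.59447161 -41.9797326  113.27592283  32.79382178
  44.51994255  63.44852195]
[ 25.7966971   40.64836766   1.96860562  88.26568322  -1.6473597
  51.11424121 -49.37509471] [ 49.35418051  46.49258682 -41.51421947  87.40329992  34.01324974
  59.24692765 101.25811056]
2.7750000000000004
[0.47078864 0.11467326 0.05633461] [-0.60422781  0.20694869  1.25058706] 3.7667
```

View pics/t3.png

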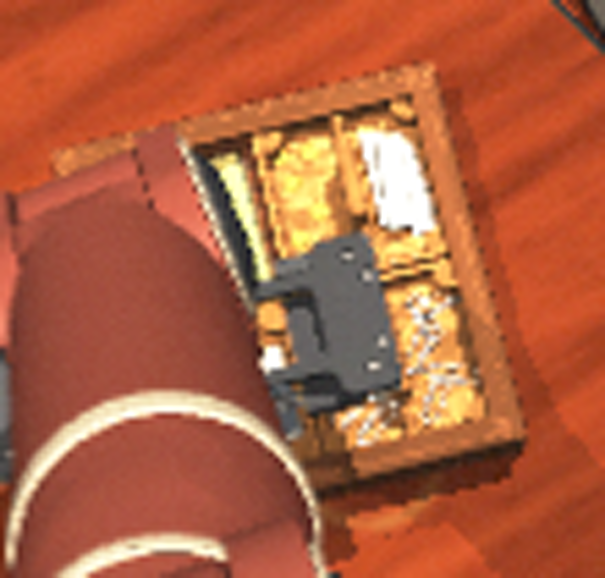

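View pics/s3.png

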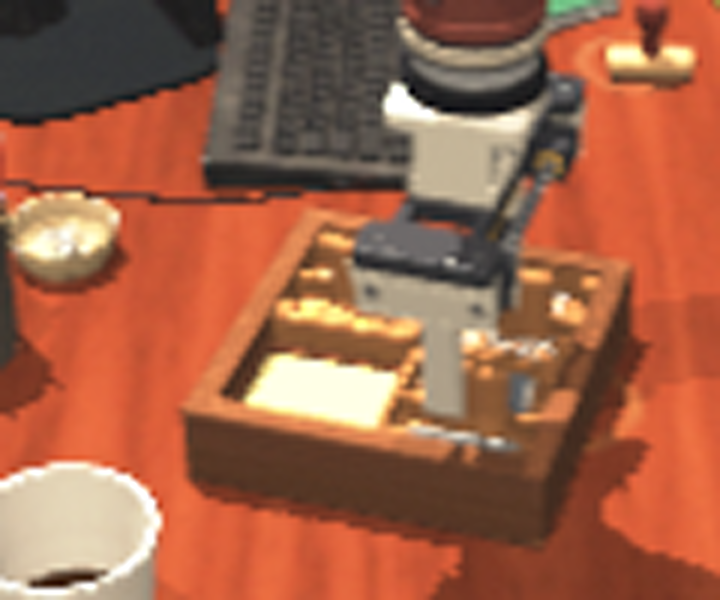

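The gripper straddles the near-left till (left finger tip at about (445,410) in the scene crop). I'll close and slide.

```bash
python3 - <<'E'
from h import *
effector.close(); print("gap",robot.current_finger_gap(),robot.current_force(),robot.current_time())
p=np.array(robot.current_ee_pos()); 
U=np.array([*u,0])
robot.move_l(list(p+.080*U),v=.1,until_force=15); print((np.array(robot.current_ee_pos())-p)[:2]@u,robot.current_force())
r=robot.move_l(list(p+.096*U),v=.03,until_force=8)
q=np.array(robot.current_ee_pos());print(r,(q-p)[:2]@u,(q-p)[:2]@v,robot.current_force(),"gap",robot.current_finger_gap(),robot.current_time())
effector.gripper_open()
robot.move_l(list(q[:2])+[.11],v=.15); print(robot.current_time())
robot.reach(P(-.046,-.046,.11),O)
c=optics.camera("top"); crop(c,"t4",245,150,355,255,5.5)
c=optics.camera("scene"); crop(c,"s4",240,150,360,250,6)
E
```

```text
gap 0.0006634566749660287 [0.4454932  0.87104236 0.29597763] 5.3167
0.07917353853413503 [-1.29174526 -0.43050588 -0.08717096]
False 0.09584825932083249 -1.642850498526755e-05 [0.26814276 0.17322425 0.4118944 ] gap 0.0005810623149509566 6.95
8.9333
```

View pics/t4.png

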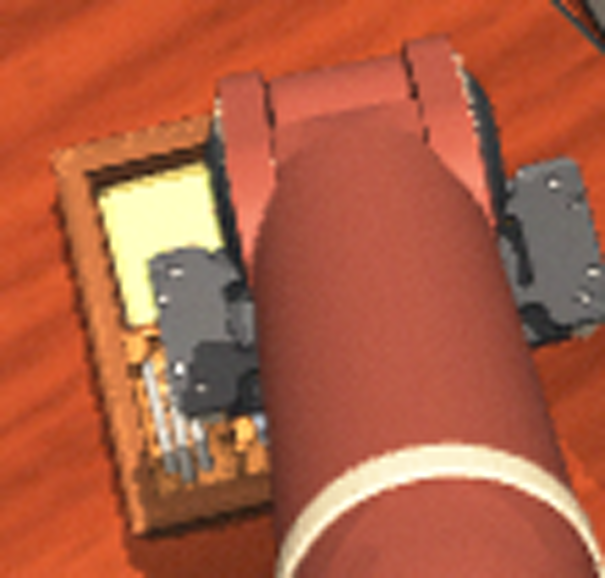

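View pics/s4.png

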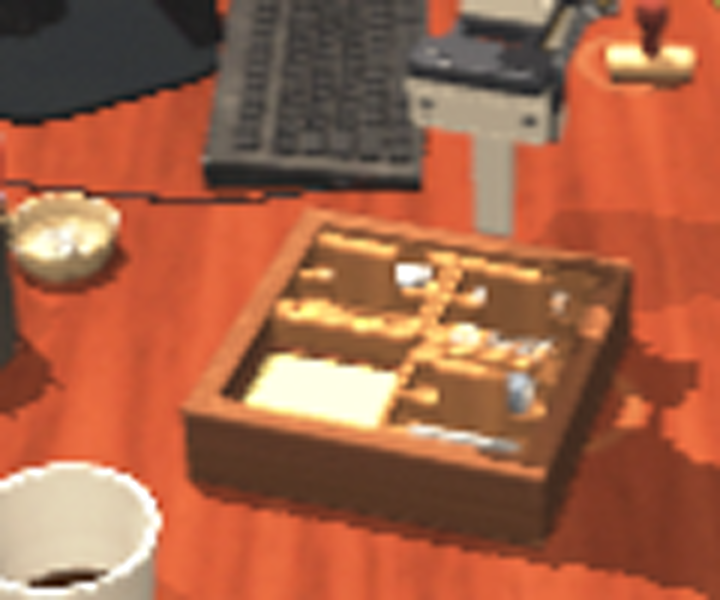

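```bash
python3 - <<'E'
from h import *
T=optics.camera("top");S=optics.camera("scene")
def s6(X): return ((proj(S,X)-[240,150])*6).round(0).tolist()
def t55(X): return ((proj(T,X)-[245,150])*5.5).round(0).tolist()
print("finger s3", s6([P(-.046,.046+.047,.056),P(-.046,.046+.064,.056)]))
print("now finger s4", s6([P(-.046,-.046+.047,.11),P(-.046,-.046+.064,.11)]), robot.current_ee_pos())
for a,b in((-.046,.046),(-.046,-.046),(.046,-.046)):
    print("grip ends top", t55([P(a-.021,b,.071),P(a+.021,b,.071)]), "scene",s6([P(a-.021,b,.071),P(a+.021,b,.071),P(a-.021,b,.041),P(a+.021,b,.041)]))
    print("grip if along v top", t55([P(a,b-.021,.071),P(a,b+.021,.071)]))
E
```

```text
finger s3 [[444.0, 443.0], [434.0, 463.0]]
now finger s4 [[493.0, 262.0], [484.0, 280.0]] [0.49050571 0.02653881 0.10967536]
grip ends top [[222.0, 437.0], [204.0, 356.0]] scene [[507.0, 375.0], [432.0, 361.0], [506.0, 419.0], [432.0, 405.0]]
grip if along v top [[254.0, 386.0], [172.0, 406.0]]
grip ends top [[403.0, 394.0], [384.0, 313.0]] scene [[552.0, 278.0], [480.0, 266.0], [550.0, 321.0], [480.0, 308.0]]
grip if along v top [[435.0, 343.0], [353.0, 363.0]]
grip ends top [[361.0, 217.0], [342.0, 139.0]] scene [[396.0, 251.0], [327.0, 239.0], [397.0, 294.0], [328.0, 281.0]]
grip if along v top [[392.0, 168.0], [311.0, 188.0]]
```

```bash
python3 - <<'E'
from h import *
robot.reach([.45,-.2,.2],O)
c=optics.camera("top"); crop(c,"t5",245,150,355,255,5.5)
c=optics.camera("scene"); crop(c,"s5",260,180,360,250,8)
print(robot.current_time())
E
```

```text
10.7917
```

View pics/t5.png

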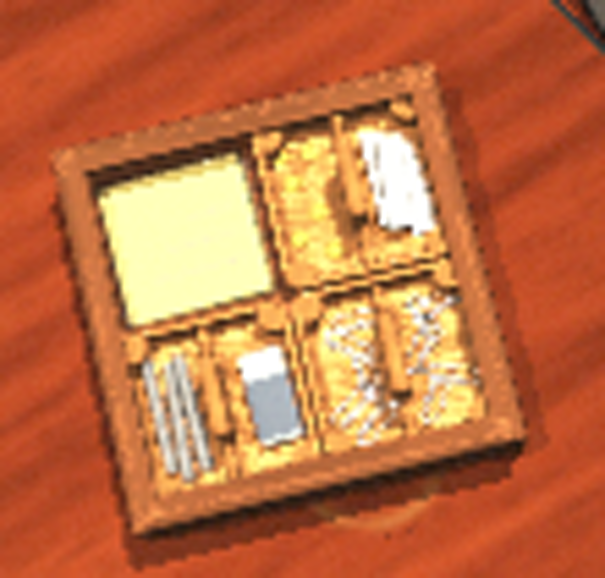

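View pics/s5.png

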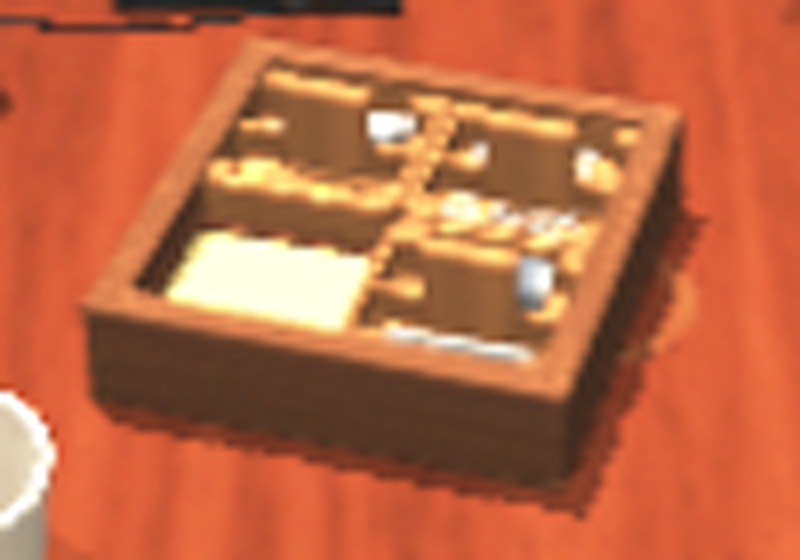

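Nothing was gripped (gap 0.6 mm) and no till moved. In s3/s4 the open finger tips appear about 25 px higher than my prediction (rows 413 and 233 against about 450 and 270). I'll check the tip height with the fingers open and shut.

```bash
python3 - <<'E'
from h import *
for n in("open","shut"):
    if n=="shut": effector.close()
    p=np.array(robot.current_ee_pos())
    for cn in("scene",):
        c=optics.camera(cn); q=proj(c,[p])[0]; print(n,p,q,robot.current_finger_gap())
        x,y=q.astype(int); im=c["img"].copy(); cv2.drawMarker(im,(x,y),(255,0,0),0,3,1); c["img"]=im
        crop(c,"f_"+n,x-45,y-50,x+45,y+30,6)
print(robot.current_time())
a=cv2.imread("pics/f_open.png");b=cv2.imread("pics/f_shut.png");cv2.imwrite("pics/f.png",cv2.resize(np.hstack([a,b]),None,fx=.72,fy=.72))
E
```

```text
open [ 0.45054411 -0.19746264  0.1993149 ] [365.5439914  137.32685547] 0.0933258310549337
shut [ 0.4499955  -0.19998543  0.20000576] [365.98323135 136.89874615] 0.0005655842368505255
12.3417
```

View pics/f.png

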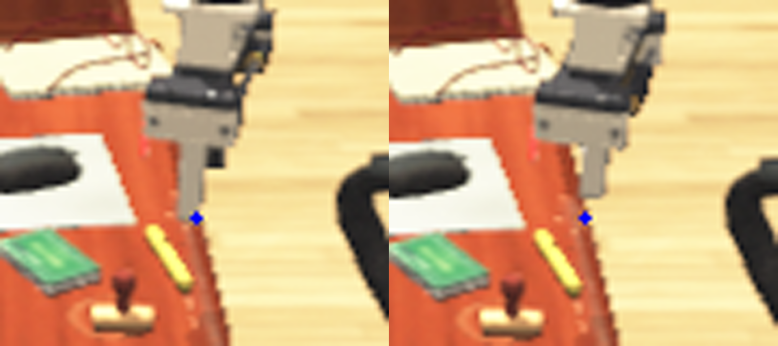

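The shut tip shows at about (595,197) in the montage, 20 px above the marker at the reported TCP. That suggests the real tips sit higher than reported. A gentle touch on the bare desk will settle it.

```bash
python3 - <<'E'
from h import *
robot.reach([.54,-.14,.06],O)
r=robot.move_l([.54,-.14,-.03],v=.05,until_force=5); p=np.array(robot.current_ee_pos())
print(r,p,robot.current_force(),robot.current_tool_rot())
out=[]
for cn in("scene","top"):
    c=optics.camera(cn); q=proj(c,[[p[0],p[1],0]])[0]; print(q)
    x,y=q.astype(int); im=c["img"].copy(); cv2.drawMarker(im,(x,y),(255,0,0),0,3,1); c["img"]=im
    crop(c,"d_"+cn,x-32,y-40,x+33,y+25,6)
    out.append(cv2.imread(f"pics/d_{cn}.png"))
cv2.imwrite("pics/d.png",np.hstack(out)); robot.move_l([.54,-.14,.06]); print(robot.current_time())
E
```

```text
True [ 0.53982211 -0.13993374 -0.02061539] [-0.48742155  0.07982416  4.71177526] [-1.79985196e+02  5.08972712e-02  1.22992396e+01]
[334.44244302 184.72521961]
[373.59861773 199.89341997]
15.3167
```

View pics/d.png

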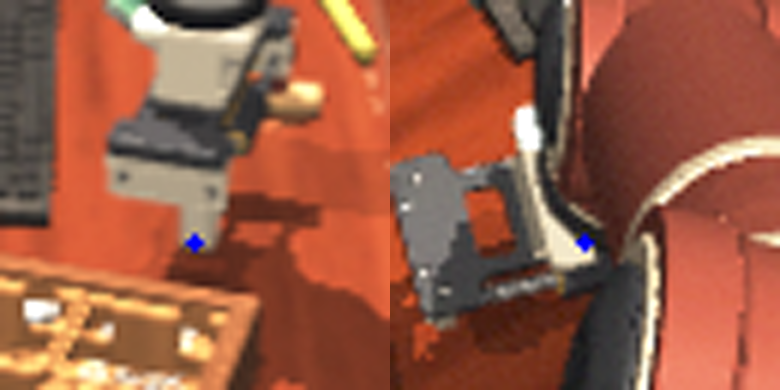

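Contact came at a reported z of −0.0206, so the real tips are 20 mm above the reported TCP. All heights get a −20 mm correction from here. The scene view shows the tip laterally right to within about 2–3 mm.

```bash
cat >> h.py <<'E'
ZO=-.0203   # command z = true tip z + ZO
def P(a,b,z): return list(C+a*u+b*v)+[z+ZO]
def slide(a,b,d,name):
    D=np.array([*d,0])
    effector.gripper_open()
    robot.reach(P(a,b,.10),O)
    r=robot.move_l(P(a,b,.056),v=.1,until_force=8); print("down hit",r,robot.current_ee_pos())
    if r: return
    effector.close(); g=robot.current_finger_gap(); print("gap",g,robot.current_force(),robot.current_time())
    if not .006<g<.02: return
    p=np.array(robot.current_ee_pos())
    r=robot.move_l(list(p+.080*D),v=.1,until_force=18); q=np.array(robot.current_ee_pos()); print(r,(q-p)[:2]@d,robot.current_force())
    if not r:
        r=robot.move_l(list(p+.097*D),v=.03,until_force=8)
        q=np.array(robot.current_ee_pos());print(r,(q-p)[:2]@d,robot.current_force(),"gap",robot.current_finger_gap(),robot.current_time())
E
python3 - <<'E'
from h import *
slide(-.046,.046,u,"a")
E
```

```text
down hit False [0.47071255 0.11432288 0.03570829]
gap 0.00980197124764912 [-0.14246478 -0.32554954  0.58173077] 19.6667
False 0.08019859707087502 [ 1.64376499  0.98599096 -0.18274135]
True 0.08108626122056439 [ 0.23813283 -0.09498239  4.35866195] gap 0.009556643951789909 20.9
```

```bash
python3 - <<'E'
from h import *
p=np.array(robot.current_ee_pos()); print(p, robot.current_force())
r=robot.move_l(list(p[:2]+.016*u)+[.056+ZO],v=.03,until_force=10)
q=np.array(robot.current_ee_pos()); print(r,(q-p)[:2]@u,robot.current_force(),"gap",robot.current_finger_gap(),(q[:2]-C)@u,(q[:2]-C)@v,robot.current_time())
c=optics.camera("scene"); crop(c,"s6",240,150,360,250,6)
E
```

```text
[0.54947516 0.13213992 0.03571877] [ 0.23813283 -0.09498239  4.35866195]
True -0.00010982945536463289 [-2.08249541  0.12198381  3.79496376] gap 0.00987403771577234 0.03495350840742832 0.04586809936344966 21.1917
```

View pics/s6.png

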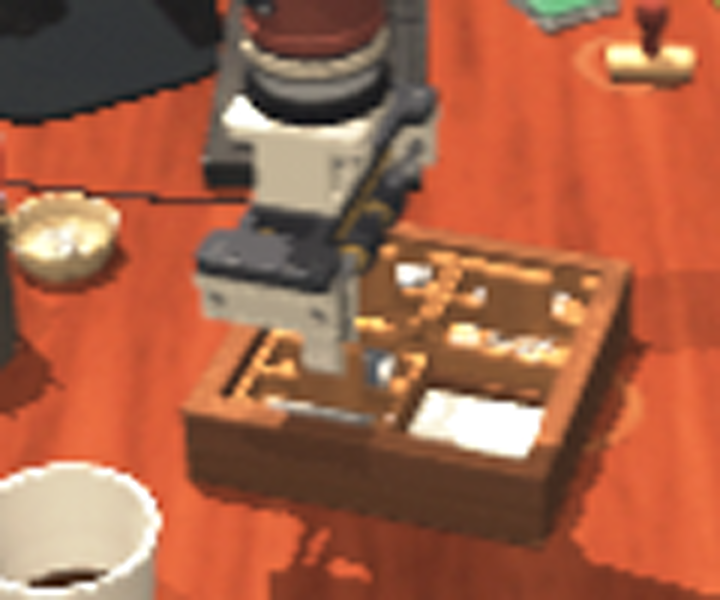

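The till is most of the way over, and the label pack is uncovered at about (480,420). The force stop tripped early, so I'll continue with a higher threshold.

```bash
python3 - <<'E'
from h import *
for k in range(3):
    p=np.array(robot.current_ee_pos()); a=(p[:2]-C)@u
    tgt=.0475
    if tgt-a<.001: break
    r=robot.move_l(P(tgt,.046,.0565),v=.02,until_force=22)
    q=np.array(robot.current_ee_pos()); print(r,(q-p)[:2]@u,robot.current_force(),"gap",robot.current_finger_gap(),(q[:2]-C)@u,(q[:2]-C)@v,robot.current_time())
c=optics.camera("scene"); crop(c,"s7",240,150,360,250,6)
E
```

```text
False 0.010160670701847552 [-4.41631213 -1.64870283  5.3875123 ] gap 0.009816531899746177 0.04513718157145855 0.045876334854398466 22.025
False -2.694463152462214e-05 [-3.97589945 -1.99982219  5.7594505 ] gap 0.009598738124796165 0.045110236939933934 0.0458825556046547 22.275
False 3.192249445188044e-05 [-3.53273291 -0.12183849  6.12348479] gap 0.009383277940766993 0.04514215943438581 0.04587892463314082 22.525
```

View pics/s7.png

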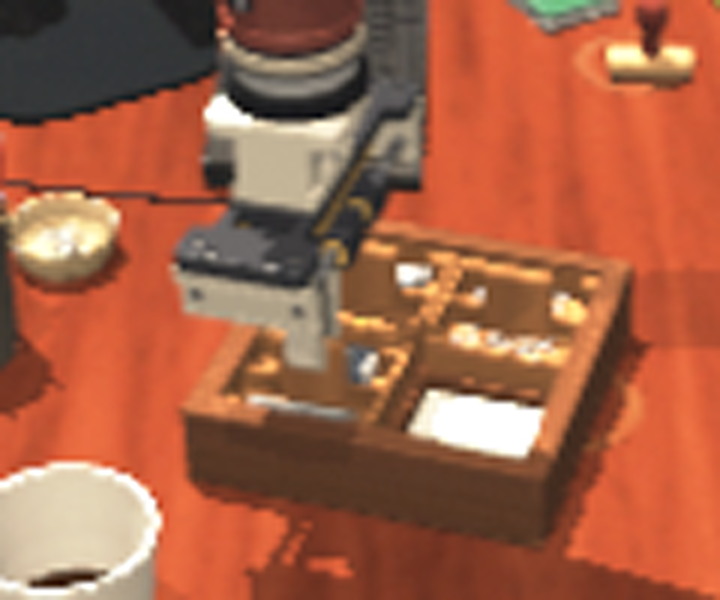

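Home: it stalls at the wall at +45.1 mm. Next, the clips till goes left into the freed place.

```bash
python3 - <<'E'
from h import *
effector.gripper_open()
q=robot.current_ee_pos(); robot.move_l([q[0],q[1],.10+ZO],v=.2)
robot.reach(P(-.046,-.046,.085),O)
r=robot.move_l(P(-.046,-.046,.056),v=.1,until_force=15); print(r,robot.current_time())
effector.close(); g=robot.current_finger_gap(); print("gap",g)
if .006<g<.02:
    for k in range(4):
        p=np.array(robot.current_ee_pos()); b=(p[:2]-C)@v
        if b>.0445: break
        r=robot.move_l(P(-.046,.0475,.0562),v=.08 if k==0 else .03,until_force=22)
        q=np.array(robot.current_ee_pos()); print(r,(q[:2]-C)@u,(q[:2]-C)@v,robot.current_force(),"gap",robot.current_finger_gap(),robot.current_time())
c=optics.camera("scene"); crop(c,"s8",240,150,360,250,6)
E
```

```text
False 25.3333
gap 0.009668441597124799
False -0.04621196595713799 0.04601420006537619 [ 0.50246818 -3.99930189 -0.58641657] gap 0.00998329034178257 27.9
```

View pics/s8.png

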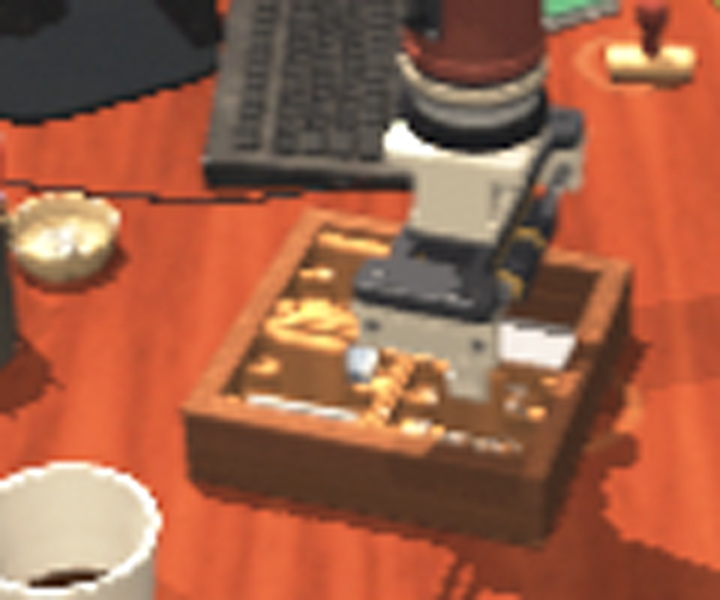

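Slid home (+46.0 mm, stalled at the wall). Something white shows in the uncovered well at (540,345), so I'll retreat and look.

```bash
python3 - <<'E'
from h import *
effector.gripper_open()
q=robot.current_ee_pos(); robot.move_l([q[0],q[1],.10+ZO],v=.2)
robot.reach([.567,-.3125,.09+ZO],O); print(robot.current_time())
c=optics.camera("top"); crop(c,"t9",245,150,355,255,5.5)
c=optics.camera("scene"); crop(c,"s9",260,120,370,240,5)
E
```

```text
31.2917
```

View pics/t9.png

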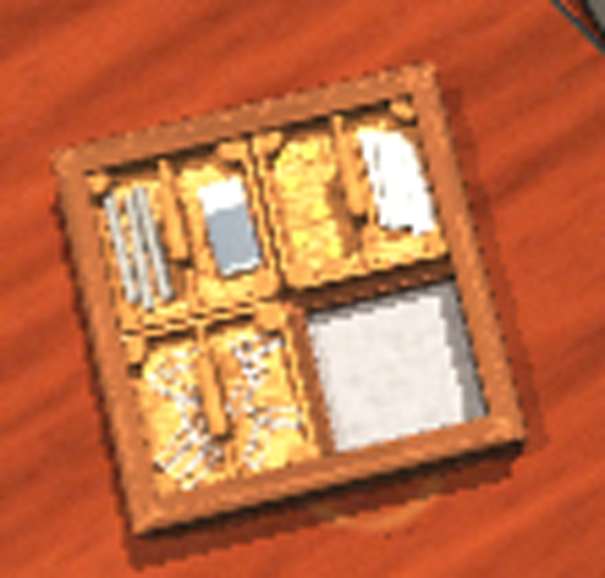

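View pics/s9.png

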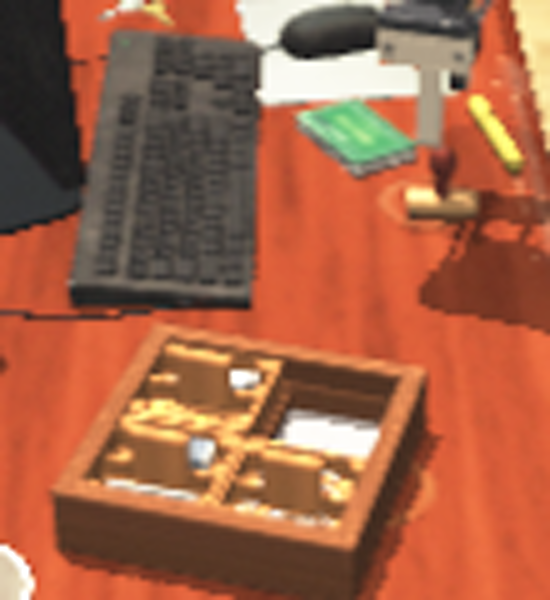

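The uncovered well is pale-lined and empty (centre about (400,370) in the top crop), and all three tills are seated. The gripper is above the stamp knob at (443,160) in the scene crop. Grasping now.

```bash
python3 - <<'E'
from h import *
r=robot.move_l([.568,-.3125,.042+ZO],v=.08,until_force=6); print(r,robot.current_ee_pos())
if not r:
    effector.close(); print("gap",robot.current_finger_gap(),robot.current_force())
    robot.move_l([.568,-.3125,.11+ZO],v=.1); print("gap",robot.current_finger_gap(),robot.current_time())
    c=optics.camera("scene"); crop(c,"s10",310,110,390,180,7)
    c=optics.camera("top"); crop(c,"t10",400,130,470,210,7)
E
```

```text
False [ 0.56825231 -0.31262987  0.02172005]
gap 0.02070357883001868 [-0.61507585  0.44750482 -0.73526799]
gap 0.020982555789246238 34.1083
```

View pics/s10.png

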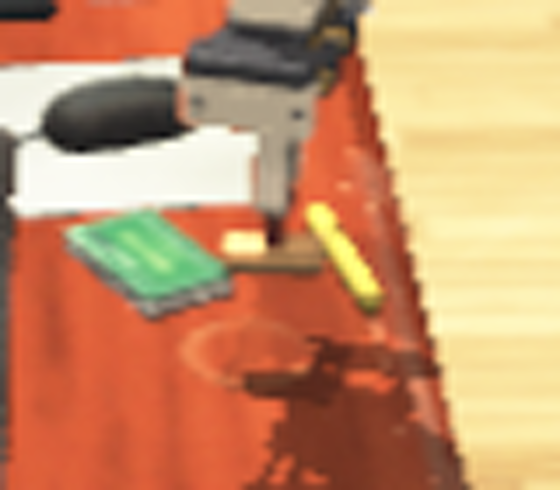

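Held upright, gap 21 mm. Carrying it to the well.

```bash
python3 - <<'E'
from h import *
robot.reach(P(-.046,-.046,.135),O); print(robot.current_time(),robot.current_finger_gap())
r=robot.move_l(P(-.046,-.046,.0525),v=.06,until_force=6); print(r,robot.current_ee_pos(),robot.current_force(),robot.current_finger_gap(),robot.current_time())
c=optics.camera("scene"); crop(c,"s11",260,150,370,240,6)
E
```

```text
35.5167 0.02038006006318981
False [0.49016917 0.02505236 0.032535  ] [-0.19104393 -0.14070933 -0.35316036] 0.020957656657972386 37.0417
```

View pics/s11.png

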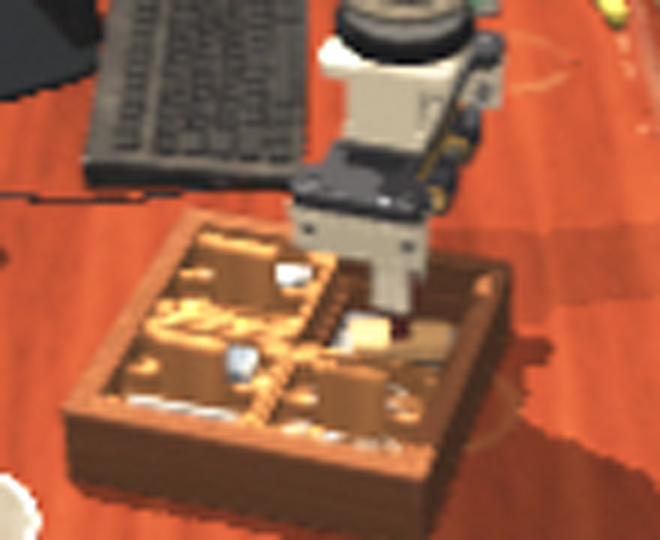

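The stamp hangs inside the well at about (395,335), just above the floor, with the tips over the lip. Releasing.

```bash
python3 - <<'E'
from h import *
effector.gripper_open(); print(robot.current_finger_gap(),robot.current_force())
q=robot.current_ee_pos(); robot.move_l([q[0],q[1],.12+ZO],v=.12)
robot.reach([.45,-.22,.2],O); robot.pause(.3); print(robot.current_time())
c=optics.camera("top"); crop(c,"t12",245,150,355,255,5.5)
c=optics.camera("scene"); crop(c,"s12",260,150,370,240,6)
E
```

```text
0.0927496534220289 [-0.53622823 -0.25605694 -0.90432496]
40.375
```

View pics/t12.png

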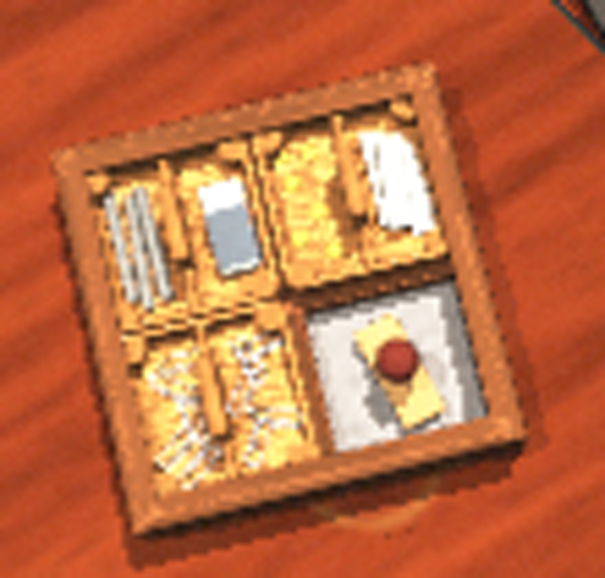

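View pics/s12.png

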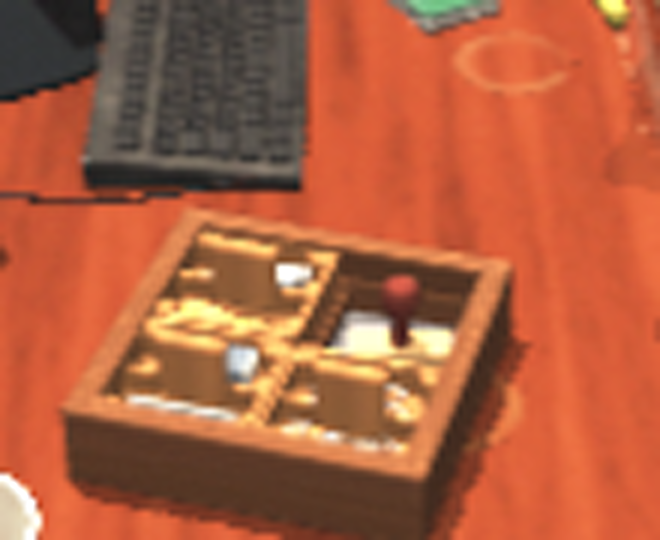

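The stamp stands upright near the centre of the well (knob at (398,360) in the top crop). The tills' grips sit at their predicted home pixels. Handing in.

```bash
python3 - <<'E'
from h import *
robot.close_job(); print(robot.current_time())
E
```

```text
the job is handed in; nothing more can be done
the job is handed in; nothing more can be done
```

The stamp now stands upright and released in the tray's empty well, and I handed the job in at about 40 s of the 58 s allowed. The hand-in gives no verdict, so the result rests on my own checks.

- **Tills:** I slid the eraser till over the sticky notes and the clips till over the labels; the staples till stayed put over its well. Both moved tills stopped against the tray wall at +45.1 mm and +46.0 mm, where home is 46 mm. In the last top picture their grips sit where I expected.
- **Stamp:** I held it by the knob and dropped it the last 5 mm or so onto the floor of the well. Both cameras then showed it upright near the centre of the well, with the arm clear and touching nothing.

**What went wrong on the way:**
- **Missed grasp:** my first grasp closed on nothing because the finger tips sit about 20 mm higher than the reported tool position. I measured this by touching the bare desk gently and corrected all heights for it; no till moved.
- **Early stops:** while I slid the first till, the force limit stopped the arm early twice. A higher limit brought the till home.
- **Knob position:** the two cameras disagreed by about 10 mm on where the stamp's knob was. I used the top camera, and the grasp held.

The ink pad, mug and stapler were never touched as far as I could tell, but I did not measure their final positions.

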